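# Fit the row of DIN devices to the new panel in the sample's order

### The job

Move all four switching devices from the kitting rail to the empty stretch of rail on the new mounting plate, seated flat and straight on the rail, in the same left-to-right order as on the finished sample panel at the far side of the bench. Keep each one the way round it stands, set it down gently without tipping it over, and let go of it.

Things in the scene. Friction and masses are not known exactly. Their poses are not given: they have to be found in the camera images.
- new_panel: New plate 170x340x5, flat, nearer or farther than the kitting board. Its DIN rail (35 wide in x, top 12.5 above bench) runs along y between two ducts (tops at 50, inner walls 59 from rail's mid-line); its +y end holds a fixed 45 mm terminal block, top at 53. Origin: on the bench under the middle of the rail's free stretch (y -121 to 121); x away from robot, y left.
- breaker_1pole: Breaker, light grey, 18 wide (y), one black toggle, 120 g. All 4 devices: 85 long (x) up to shoulders at z=45, then a nose 45 long (x), full width, z 45-68 (handles to 80): grip it along x from above. Below, a 45 mm (x) recess, 6 deep, mouth 52, straddles the rail: lifts off and sets down vertically. Origin: middle of recess roof = rail top; x away from robot, y left.
- rcd_2pole: Residual-current switch, light grey, 36 mm wide (y), one broad black lever and a round grey test key on the nose, 210 g. Other sizes, origin and axes as breaker_1pole. All four start on the kitting rail: a 35 mm DIN rail, top 22.5 mm above the bench, running left-right on a 100x340 mm wooden board, in any order at 62 mm spacing.
- breaker_3pole: Three-pole breaker, light grey, 54 mm wide (y), three black toggles joined by a tie bar, 340 g. Other sizes, origin and axes as breaker_1pole. Starts on the kitting rail.
- motor_switch: Motor protection switch, slate grey, 45 mm wide (y), one black rotary handle, 280 g. Other sizes, origin and axes as breaker_1pole. Starts on the kitting rail.
- sample_breaker_1pole: Device of the same kind as breaker_1pole (18 mm wide, same look, origin and axes), fixed on the rail of the finished sample panel at the far side of the bench. It stays there; its place in that row (any order, 56 mm spacing) shows the order wanted.
- sample_rcd_2pole: Device of the same kind as rcd_2pole (36 mm wide, same look, origin and axes), fixed on the rail of the finished sample panel at the far side of the bench. It stays there; its place in that row (any order, 56 mm spacing) shows the order wanted.
- sample_breaker_3pole: Device of the same kind as breaker_3pole (54 mm wide, same look, origin and axes), fixed on the rail of the finished sample panel at the far side of the bench. It stays there; its place in that row (any order, 56 mm spacing) shows the order wanted.
- sample_motor_switch: Device of the same kind as motor_switch (45 mm wide, same look, origin and axes), fixed on the rail of the finished sample panel at the far side of the bench. It stays there; its place in that row (any order, 56 mm spacing) shows the order wanted.

How it is judged:
At the end, for the whole second after the job is handed in: All four devices sit flat on the new rail's free stretch (8 mm across, 2 mm in height, 5 mm past its ends, tilt under 4 and turn under 12 degrees), not turned end for end, at rest and released, in the sample's left-to-right order (centres 10 mm or more apart) (x of breaker_1pole in the frame of new_panel between -0.008 and 0.008 m and y of breaker_1pole in the frame of new_panel between -0.118 and 0.118 m and z of breaker_1pole in the frame of new_panel between 0.01 and 0.0148 m and angle between each of breaker_1pole, rcd_2pole, breaker_3pole, motor_switch's own z axis and vertical below 0.07 rad and angle between the y axis of each of breaker_1pole, rcd_2pole, breaker_3pole, motor_switch and the y axis of new_panel, either way round below 0.21 rad and x of sample_breaker_1pole in the frame of breaker_1pole above 0.05 m and linear speed of each of breaker_1pole, rcd_2pole, breaker_3pole, motor_switch below 0.02 m/s and angular speed of each of breaker_1pole, rcd_2pole, breaker_3pole, motor_switch below 0.2 rad/s and x of rcd_2pole in the frame of new_panel between -0.008 and 0.008 m and y of rcd_2pole in the frame of new_panel between -0.109 and 0.109 m and z of rcd_2pole in the frame of new_panel between 0.01 and 0.0148 m and x of sample_rcd_2pole in the frame of rcd_2pole above 0.05 m and x of breaker_3pole in the frame of new_panel between -0.008 and 0.008 m and y of breaker_3pole in the frame of new_panel between -0.1 and 0.1 m and z of breaker_3pole in the frame of new_panel between 0.01 and 0.0148 m and x of sample_breaker_3pole in the frame of breaker_3pole above 0.05 m and x of motor_switch in the frame of new_panel between -0.008 and 0.008 m and y of motor_switch in the frame of new_panel between -0.1045 and 0.1045 m and z of motor_switch in the frame of new_panel between 0.01 and 0.0148 m and x of sample_motor_switch in the frame of motor_switch above 0.05 m and ((y of sample_breaker_1pole in the frame of sample_rcd_2pole above 0 m and y of breaker_1pole in the frame of rcd_2pole above 0.01 m) or (y of sample_breaker_1pole in the frame of sample_rcd_2pole below 0 m and y of breaker_1pole in the frame of rcd_2pole below -0.01 m)) and ((y of sample_breaker_1pole in the frame of sample_breaker_3pole above 0 m and y of breaker_1pole in the frame of breaker_3pole above 0.01 m) or (y of sample_breaker_1pole in the frame of sample_breaker_3pole below 0 m and y of breaker_1pole in the frame of breaker_3pole below -0.01 m)) and ((y of sample_breaker_1pole in the frame of sample_motor_switch above 0 m and y of breaker_1pole in the frame of motor_switch above 0.01 m) or (y of sample_breaker_1pole in the frame of sample_motor_switch below 0 m and y of breaker_1pole in the frame of motor_switch below -0.01 m)) and ((y of sample_rcd_2pole in the frame of sample_breaker_3pole above 0 m and y of rcd_2pole in the frame of breaker_3pole above 0.01 m) or (y of sample_rcd_2pole in the frame of sample_breaker_3pole below 0 m and y of rcd_2pole in the frame of breaker_3pole below -0.01 m)) and ((y of sample_rcd_2pole in the frame of sample_motor_switch above 0 m and y of rcd_2pole in the frame of motor_switch above 0.01 m) or (y of sample_rcd_2pole in the frame of sample_motor_switch below 0 m and y of rcd_2pole in the frame of motor_switch below -0.01 m)) and ((y of sample_breaker_3pole in the frame of sample_motor_switch above 0 m and y of breaker_3pole in the frame of motor_switch above 0.01 m) or (y of sample_breaker_3pole in the frame of sample_motor_switch below 0 m and y of breaker_3pole in the frame of motor_switch below -0.01 m))); the robot touches nothing.
It fails at once if a device is tipped over (leaning more than 35 degrees) (angle between any of breaker_1pole, rcd_2pole, breaker_3pole, motor_switch's own z axis and vertical above 0.61 rad).
It fails at once if a device is dropped from a height or rammed down onto the new panel (over 50 N) (contact force between any of breaker_1pole, rcd_2pole, breaker_3pole, motor_switch and new_panel above 50 N).
It also fails if it takes over 90 s, if anything falls off the work surface, if the arm or the gripper's body presses on something with over 40 N, if the wrist force passes 120 N, or if a joint passes its speed limit or range.

### The arm

A 7-joint arm with a two-finger parallel gripper is mounted at the origin on the work surface. World frame = base frame: x ahead of the robot, y to its left, z up, the work surface at z = 0. Lengths are in m, angles in rad, forces in N, time in s.
With the tool pointing down it reaches from about 0.4 to 0.875 m from the base axis. Payload 6.5 kg.
Tool frame: the origin (TCP) lies at the very end of the fingers, on their centre line; the grasp point (between the pads) lies 19 mm behind it; z points along the fingers, y is the line along which they close (so a half turn about z gives the same grasp; the last joint's range is limited). The gripper opens to 85 mm and grips with 20 to 120 N. Pads are 22 mm wide; open, the fingers measure 114 mm over their backs; the gripper's body (76 mm by 85 mm) begins 54 mm behind the grasp point. The pads swing forward as they close: fully open they stand 13 mm farther back than shut.
Start: joints at [1.268, 0.536, -0.004, 1.538, 0.003, 1.067, -0.071], TCP at [0.152, -0.632, 0.231] pointing down, gripper open.
Joint ranges: [-2.7, 2.7], [-0.37, 2.16], [-1.27, 1.26], [0.24, 2.4], [-1.31, 4.45], [0.19, 1.91], [-2.76, 2.76]. Speed limits (rad/s): [2.39, 2.39, 3.14, 3.14, 3.14, 3.14, 3.14].

### API

Orientations are given as [roll, pitch, yaw] about the fixed x, y, z axes, in that order (R = Rz(yaw) Ry(pitch) Rx(roll)).
In Python, from bench import * gives the robot as it stands.
- The arm moves only by the shell command python3 -m crank 'ROWS' [FORCE]. ROWS is JSON, a list of rows, each a list of 7 numbers: the opening, from 0 (shut) to 1 (fully open), then the shift along the world's x, y, z in m, then the turn, a rotation vector about the world's x, y, z in units of 5 degrees (1.0 is 5 degrees). A call has 1 to 8 rows; each row is the pose to reach, as a shift and turn from the pose commanded when the call began; what a row does not reach only later rows make up. A row lasts 1/8 s, in which the tool goes at most 62.5 mm and 10.7 degrees, less where a joint would pass 70% of its speed; a pose out of reach is approached as far as the arm can. A call with a gripper value outside its range is refused whole. The fingers move at their own pace and stop on an object; FORCE is the grip in N (left out, the last holds). Time passes only in rows, so rows that repeat a pose let the fingers close. It gives the time, the measured TCP pose, the force, the opening and the grip force at its end, in the units of the state.
- get_state(): the state, without advancing time (a new reading comes with each control period).
- camera(name): name is "side" or "top"; returns a dict with "image" (420x560x3 uint8, red, green, blue), "fov_y" (degrees; the focal length in pixels is half the picture's height over the tangent of half this angle, whatever the lens; pixels are square), "cx", "cy" (the principal point, pixels), "dist_coeffs" ([k1, k2, p1, p2, k3] as OpenCV has them; the pictures are not rectified), "origin" and "orientation" of the camera in the world. Camera axes: x right, y down, z forward; pixel columns grow to the right and rows downward; lengths in m; the calibration is good to about 2 mm. A picture is of the moment at which its call begins. There is no depth.
- hand_in(): hands the job in; it is judged then, once.
The state is a dict: "time_s": time; "qpos": joint angles; "dq": joint speeds; "effort": joint torques, N m; "eef_pos": TCP position; "ee_rot": TCP orientation; "wrist_force": force on the tool from outside, world axes, zero at the start; "moment": the same for the moment, N m; "gripper_width": finger opening in m; "gripper_force": force on a finger pad.
Only numpy, scipy, OpenCV 4.12 (cv2) and the standard library are available. Lean on these libraries where they do the work, as an engineer would, in place of code of your own. Each camera call takes 0.05 s, during which the arm holds its last target. There are 200 camera calls.

## Working session

There is one attempt and no reset: what is moved stays moved. The work goes in short steps, Python scripts to look and compute and a shell command to move; the robot and the scene stay as the last step left them, time stands still between calls to the robot, and variables do not carry over. Pictures are saved under pics/ and viewed, at most 14 in all, crops included, and the job is handed in when it is done.

```bash
mkdir -p pics; cat > h.py <<'E'
from bench import *
import numpy as np, cv2
from scipy.spatial.transform import Rotation as R
def snap(n,f):
    c=camera(n); cv2.imwrite(f,c["image"][:,:,::-1]); return c
def K(c):
    h=c["image"].shape[0]; f=h/2/np.tan(np.radians(c["fov_y"])/2)
    return np.array([[f,0,c["cx"]],[0,f,c["cy"]],[0,0,1]])
def Rm(c):
    o=np.array(c["orientation"],float); return R.from_euler('xyz',o).as_matrix() if o.shape==(3,) else o
def ray(c,px,z):
    p=cv2.undistortPoints(np.array(px,float).reshape(-1,1,2),K(c),np.array(c["dist_coeffs"],float)).reshape(-1,2)
    d=np.c_[p,np.ones(len(p))]@Rm(c).T; o=np.array(c["origin"]); return o+d*((z-o[2])/d[:,2:])
def proj(c,P):
    P=np.array(P,float).reshape(-1,3); r=Rm(c).T; t=-r@np.array(c["origin"])
    return cv2.projectPoints(P,cv2.Rodrigues(r)[0],t,K(c),np.array(c["dist_coeffs"],float))[0].reshape(-1,2)
E
python3 - <<'E'
from h import *
import pickle
for n in("top","side"):
    c=snap(n,f"pics/{n}0.png"); pickle.dump(c,open(n+"0.pkl","wb")); print(n,{k:v for k,v in c.items() if k!="image"})
print(get_state())
E
```

```text
top {'fov_y': 54.01467184271403, 'cx': 279.14883178002685, 'cy': 207.59685970493845, 'dist_coeffs': array([-0.07899634,  0.        ,  0.        ,  0.        ,  0.        ]), 'origin': array([ 0.57748346, -0.00611767,  0.83424334]), 'orientation': array([-3.08554277,  0.00617899, -1.54668324])}
side {'fov_y': 56.85453086562127, 'cx': 273.7005554819649, 'cy': 207.61052672037835, 'dist_coeffs': array([-0.07222288,  0.        ,  0.        ,  0.        ,  0.        ]), 'origin': array([0.31586918, 0.34642679, 0.51461987]), 'orientation': array([-2.39581371, -0.01651339, -2.39650918])}
{'time_s': 0.1, 'qpos': array([ 1.26779525,  0.53711121, -0.00442817,  1.53876665,  0.00262777,
        1.06727013, -0.07117146]), 'dq': array([-5.95676799e-04, -1.72470039e-03, -3.89960260e-04, -2.95060440e-03,
        1.45158233e-03, -4.22679433e-05, -1.24333509e-03]), 'effort': array([ 4.15111004e-03, -5.84565318e+01,  1.05241735e+00, -2.59776306e+01,
        1.25827550e-02,  4.56485126e-03, -1.78697394e-05]), 'eef_pos': array([ 0.15232821, -0.63132524,  0.2304903 ]), 'ee_rot': array([-3.14004939e+00,  1.44072484e-04,  2.36905865e-01]), 'wrist_force': array([-0.44328754, -0.23529184, -0.22611383]), 'moment': array([-0.02317195, -0.01260501,  0.05357524]), 'gripper_force': 0.0, 'gripper_width': 0.08557333671621474}
```

View pics/top0.png

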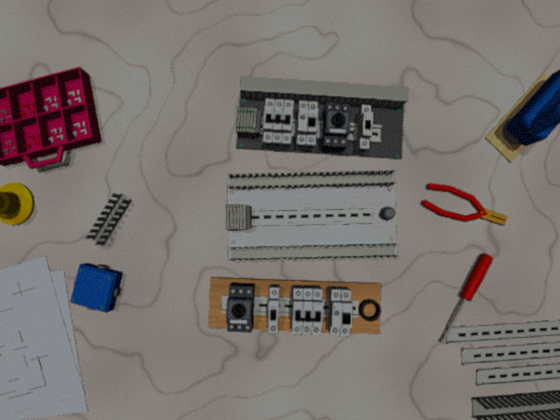

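View pics/side0.png

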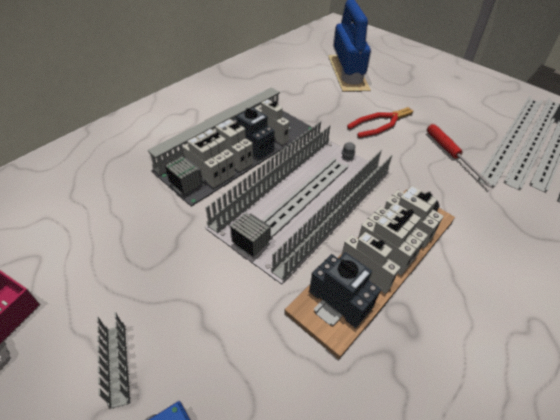

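The sample order, left to right, is 3-pole (280,120), RCD (308,120), motor switch (337,122), 1-pole (367,125). The kitting rail holds motor (240,307), 1-pole (273,308), 3-pole (307,310) and RCD (340,312). A dark knob stands at (388,213) near the right end of the new rail, so I'll zoom in on that.

```bash
python3 - <<'E'
import cv2
a=cv2.imread("pics/top0.png")[70:345,200:420]
a=cv2.resize(a,None,fx=2.18,fy=2.18,interpolation=cv2.INTER_CUBIC)
b=cv2.resize(cv2.imread("pics/side0.png")[120:290,190:400],None,fx=1.5,fy=1.5,interpolation=cv2.INTER_CUBIC)
import numpy as np
o=np.zeros((600,800,3),np.uint8); o[:a.shape[0],:a.shape[1]]=a; o[:b.shape[0],485:485+b.shape[1]]=b[:, :315]
cv2.imwrite("pics/z0.png",o)
E
python3 - <<'E'
import sys; sys.path.insert(0,'.')
from h import *
import pickle
c=pickle.load(open("top0.pkl","rb"))
print("ducts/termblk", ray(c,[(238,217)],.053).round(4))
print("duct corners outer",ray(c,[(230,173),(395,173),(230,256),(397,255)],.05).round(4))
print("rail ends",ray(c,[(252,217),(375,214),(388,213)],.0125).round(4))
print("board",ray(c,[(210,279),(382,283),(381,334),(209,333)],.015).round(4))
print("dev",ray(c,[(240,307),(273,308),(307,310),(340,312)],.07).round(4))
E
```

```text
ducts/termblk [[0.6014 0.0775 0.053 ]]
duct corners outer [[ 0.6856  0.0957  0.05  ]
 [ 0.6934 -0.2216  0.05  ]
 [ 0.5271  0.0909  0.05  ]
 [ 0.5363 -0.2269  0.05  ]]
rail ends [[ 0.6034  0.0538  0.0125]
 [ 0.6152 -0.192   0.0125]
 [ 0.6178 -0.2183  0.0125]]
board [[ 0.4782  0.1338  0.015 ]
 [ 0.4784 -0.2075  0.015 ]
 [ 0.3776 -0.2075  0.015 ]
 [ 0.3715  0.1329  0.015 ]]
dev [[ 0.435   0.0674  0.07  ]
 [ 0.4348  0.0065  0.07  ]
 [ 0.4327 -0.0562  0.07  ]
 [ 0.4303 -0.1171  0.07  ]]
```

View pics/z0.png

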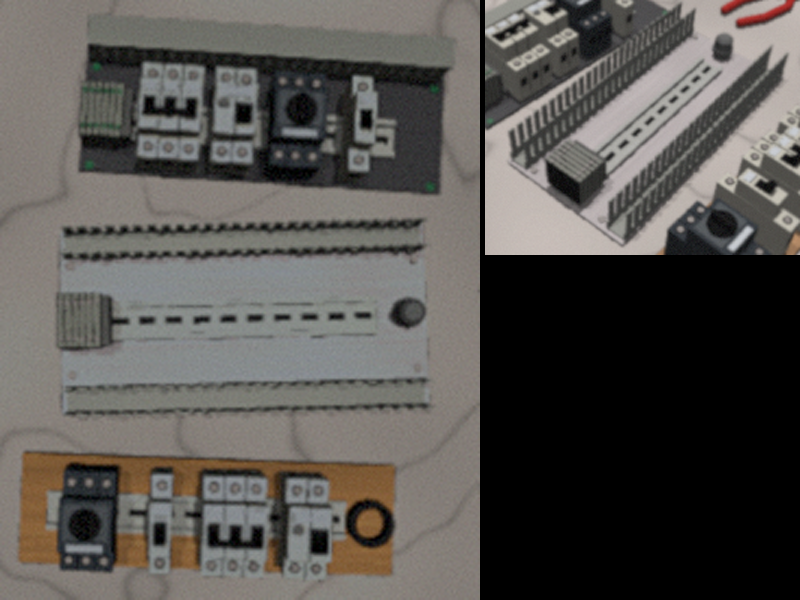

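The knob is clear of the rail, beyond its right end. Next I'll measure the panel line from the rail slots, and the kitting line and yaws from image features.

```bash
python3 - <<'E'
from h import *
import pickle
c=pickle.load(open("top0.pkl","rb")); g=cv2.cvtColor(c["image"],cv2.COLOR_RGB2GRAY)
m=np.zeros_like(g); m[208:224,256:374]=(g[208:224,256:374]<90)*255
n,l,s,ce=cv2.connectedComponentsWithStats(m)
p=ce[1:][s[1:,4]>4]; w=ray(c,p,.0115)[:,:2]
f=np.polyfit(w[:,1],w[:,0],1); print("slots",w.round(4).tolist(),"x=",f, "yaw",-np.arctan(f[0]))
# tb right face-top edge & rail ends by brightness along mid line; 
y0=(.0538-.192)/2
print("mid",np.polyval(f,y0),y0)
z=lambda q:[(200+a/2.18,70+b/2.18) for a,b in q]
print("rail corners",ray(c,z([(114,306),(376,302),(376,337),(114,341)]),.0125).round(4)[:,:2].tolist())
print("tb right top edge",ray(c,z([(109,292),(112,346)]),.053).round(4)[:,:2].tolist())
print("duct inner tops",ray(c,z([(64,256),(422,248),(64,386),(428,379)]),.05).round(4)[:,:2].tolist())
print("dev shoulder ends: motor,1p,3p,rcd (top-mid,bot-mid)",ray(c,z([(90,468),(87,570),(162,471),(159,571),(234,472),(234,576),(306,475),(306,578)]),.0675).round(4)[:,:2].tolist())
b=ray(c,z([(22,453),(394,464),(392,575),(20,563)]),.01)[:,:2];print("board",b.round(4).tolist(),np.arctan2(*(b[1]-b[0])[[0,1]]))
E
```

```text
slots [[0.6124, -0.1502], [0.6148, -0.1741], [0.6051, 0.0244], [0.6066, -0.0003], [0.607, -0.0256], [0.6078, -0.0503], [0.6098, -0.0749], [0.6111, -0.0999], [0.6116, -0.1253], [0.6036, 0.0439]] x= [-0.04697779  0.60600274] yaw 0.04694327982364606
mid 0.6092489104359347 -0.0691
rail corners [[0.6166, 0.0536], [0.626, -0.1868], [0.5939, -0.1872], [0.5846, 0.0527]]
tb right top edge [[0.6268, 0.0554], [0.5799, 0.0514]]
duct inner tops [[0.6578, 0.0961], [0.6724, -0.219], [0.544, 0.0926], [0.5574, -0.2253]]
dev shoulder ends: motor,1p,3p,rcd (top-mid,bot-mid) [[0.4758, 0.0663], [0.3894, 0.0666], [0.4749, 0.0051], [0.3903, 0.0056], [0.4755, -0.056], [0.3876, -0.058], [0.4743, -0.1172], [0.3871, -0.1191]]
board [[0.48, 0.1345], [0.4781, -0.2062], [0.3768, -0.2064], [0.3797, 0.1336]] -3.1358591709148818
```

```bash
python3 -m crank '[[1,0.28,0.574,-0.03,0,0,15.35],[1,0.28,0.574,-0.03,0,0,15.35],[1,0.28,0.574,-0.03,0,0,15.35],[1,0.28,0.574,-0.03,0,0,15.35],[1,0.28,0.574,-0.03,0,0,15.35],[1,0.28,0.574,-0.03,0,0,15.35],[1,0.28,0.574,-0.03,0,0,15.35],[1,0.28,0.574,-0.03,0,0,15.35]]' 40
```

```text
time_s: 1.1
eef_pos: [0.3719, -0.1813, 0.2078]
ee_rot: [3.141, 0.0, 1.578]
wrist_force: [1.6, -0.7, 0.3]
gripper_width: 0.0855
gripper_force: 0.0
```

```bash
python3 -m crank '[[1,0.06,0.124,-0.06,0,0,0],[1,0.06,0.124,-0.06,0,0,0],[1,0.06,0.124,-0.06,0,0,0],[1,0.06,0.124,-0.06,0,0,0],[1,0.06,0.124,-0.06,0,0,0]]'
```

```text
time_s: 1.72
eef_pos: [0.431, -0.0601, 0.1479]
ee_rot: [-3.141, 0.001, 1.575]
wrist_force: [-0.5, -0.4, -0.6]
gripper_width: 0.0854
gripper_force: 0.0
```

```bash
python3 - <<'E'
from h import *
c=snap("side","pics/s1.png")
a=cv2.resize(cv2.imread("pics/s1.png")[110:390,260:540],(600,600),interpolation=cv2.INTER_CUBIC)
cv2.imwrite("pics/s1z.png",a); s=get_state(); print(s["eef_pos"],s["ee_rot"])
E
```

```text
[ 0.431094   -0.06041358  0.14807453] [-3.14150594e+00  8.67666698e-04  1.57428450e+00]
```

View pics/s1z.png

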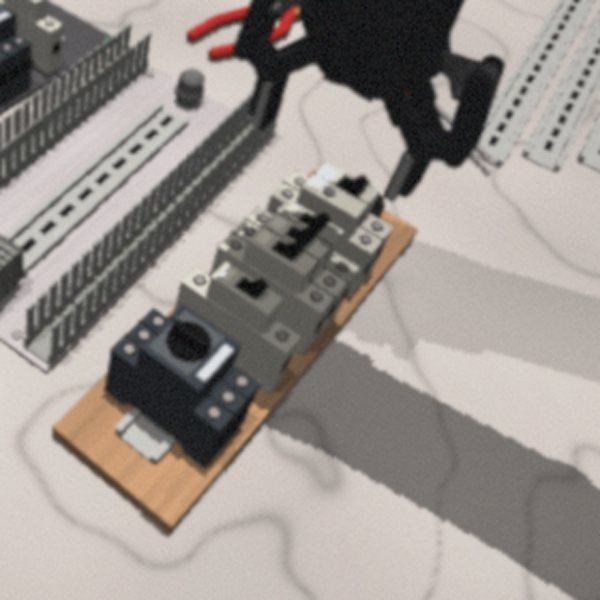

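The open fingers straddle the 3-pole's nose at about (290,240) in the crop. I'll descend and close.

```bash
python3 -m crank '[[1,0.001,0.003,-0.04,0,0,0],[1,0.001,0.003,-0.078,0,0,0],[1,0.001,0.003,-0.078,0,0,0],[0,0.001,0.003,-0.078,0,0,0],[0,0.001,0.003,-0.078,0,0,0],[0,0.001,0.003,-0.078,0,0,0],[0,0.001,0.003,-0.078,0,0,0],[0,0.001,0.003,-0.078,0,0,0]]' 50
```

```text
time_s: 2.78
eef_pos: [0.4329, -0.0565, 0.0713]
ee_rot: [3.14, 0.001, 1.576]
wrist_force: [-3.8, -1.2, 9.7]
gripper_width: 0.0438
gripper_force: 49.2
```

Gripped at 43.8 mm. Now lift.

```bash
python3 -m crank '[[0,0,0,0.01,0,0,0],[0,0,0,0.03,0,0,0],[0,0,0,0.07,0,0,0],[0,0,0,0.1,0,0,0],[0,0.06,0.02,0.1,0,0,0.3],[0,0.12,0.045,0.1,0,0,0.55],[0,0.171,0.066,0.1,0,0,0.55],[0,0.171,0.066,0.1,0,0,0.55]]'
```

```text
time_s: 3.78
eef_pos: [0.6066, 0.0134, 0.1704]
ee_rot: [3.138, -0.004, 1.627]
wrist_force: [-2.6, -0.2, -4.2]
gripper_width: 0.0441
gripper_force: 53.6
```

```bash
python3 -m crank '[[0,0,0,-0.05,0,0,0],[0,0,0,-0.085,0,0,0],[0,0,0,-0.092,0,0,0],[0,0,0,-0.092,0,0,0]]'; python3 - <<'E'
from h import *
s=get_state();print(s["eef_pos"],s["ee_rot"])
c=snap("side","pics/s2.png"); cv2.imwrite("pics/s2z.png",cv2.resize(cv2.imread("pics/s2.png")[100:300,180:400],(660,600),interpolation=cv2.INTER_CUBIC))
E
```

```text
time_s: 4.28
eef_pos: [0.6035, 0.0098, 0.0787]
ee_rot: [3.141, -0.0, 1.624]
wrist_force: [0.1, -0.6, -4.2]
gripper_width: 0.0438
gripper_force: 53.6
[0.603511   0.00983485 0.07867191] [ 3.14132415e+00 -7.03542923e-05  1.62403876e+00]
```

View pics/s2z.png

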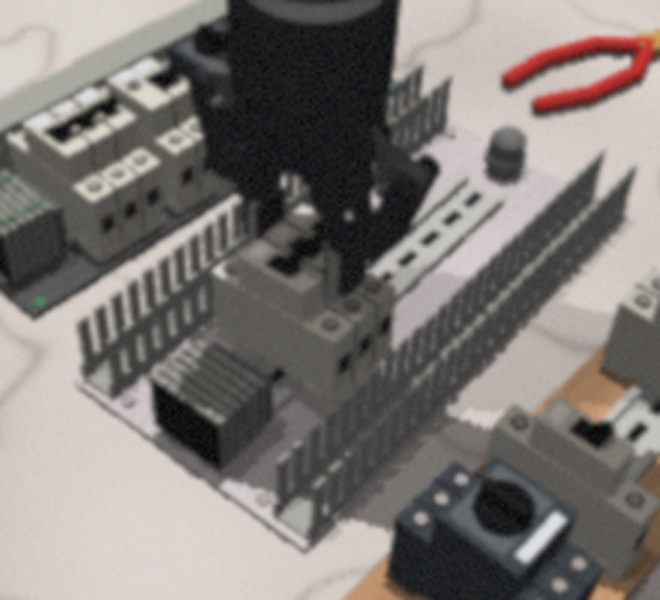

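The 3-pole hangs straight above the rail, next to the terminal block at (215,400) in the crop. I'll lower it slowly.

```bash
python3 -m crank '[[0,0.001,0,-0.005,0,0,0],[0,0.001,0,-0.010,0,0,0],[0,0.001,0,-0.013,0,0,0],[0,0.001,0,-0.015,0,0,0],[0,0.001,0,-0.0165,0,0,0],[0,0.001,0,-0.0165,0,0,0]]'
```

```text
time_s: 5.08
eef_pos: [0.6044, 0.0102, 0.0617]
ee_rot: [-3.142, 0.0, 1.624]
wrist_force: [-3.1, 0.0, 1.2]
gripper_width: 0.0443
gripper_force: 54.2
```

Contact with the rail (force went from −4.2 to +1.2 N). Release and rise, then go to the RCD.

```bash
python3 -m crank '[[0.3,0,0,0,0,0,0],[0.6,0,0,0,0,0,0],[1,0,0,0,0,0,0],[1,0,0,0,0,0,0],[1,0,0,0.03,0,0,0],[1,0,0,0.08,0,0,0],[1,-0.06,-0.05,0.1,0,0,-0.3],[1,-0.12,-0.1,0.1,0,0,-0.55]]'; python3 -m crank '[[1,-0.052,-0.029,-0.01,0,0,0],[1,-0.052,-0.029,-0.01,0,0,0],[1,-0.052,-0.029,-0.01,0,0,0]]'
```

```text
time_s: 6.08
eef_pos: [0.5103, -0.0693, 0.1612]
ee_rot: [3.138, 0.001, 1.577]
wrist_force: [1.3, -1.8, -0.3]
gripper_width: 0.0858
gripper_force: 0.0
time_s: 6.45
eef_pos: [0.459, -0.0975, 0.1503]
ee_rot: [3.14, -0.0, 1.576]
wrist_force: [0.1, 0.8, 0.3]
gripper_width: 0.0854
gripper_force: 0.0
```

```bash
python3 - <<'E'
from h import *
s=get_state();print(s["eef_pos"],s["ee_rot"])
c=snap("side","pics/s3.png"); cv2.imwrite("pics/s3z.png",cv2.resize(cv2.imread("pics/s3.png")[100:340,200:480],(700,600),interpolation=cv2.INTER_CUBIC))
E
```

```text
[ 0.45900224 -0.09752341  0.15028405] [ 3.13975684e+00 -1.24530616e-05  1.57626087e+00]
```

View pics/s3z.png

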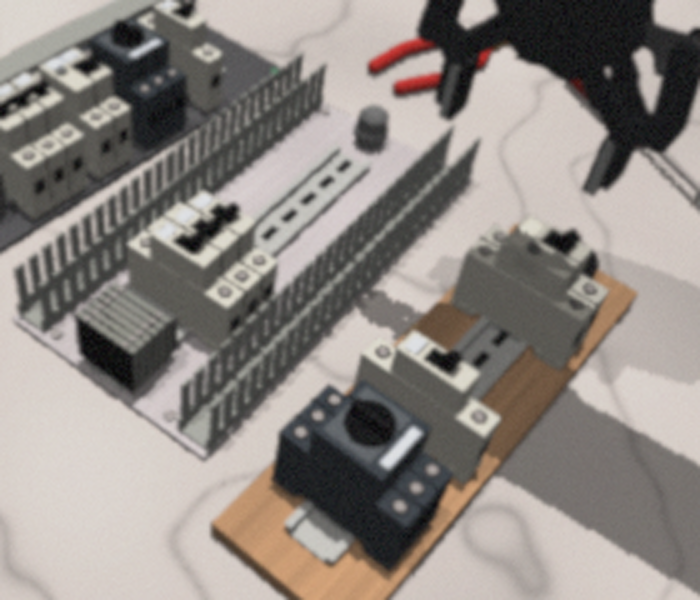

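The 3-pole sits upright on the new rail at (200,270). Now for the RCD.

```bash
python3 -m crank '[[1,-0.027,-0.0205,-0.01,0,0,0],[1,-0.027,-0.0205,-0.04,0,0,0],[1,-0.027,-0.0205,-0.079,0,0,0],[1,-0.027,-0.0205,-0.079,0,0,0],[0,-0.027,-0.0205,-0.079,0,0,0],[0,-0.027,-0.0205,-0.079,0,0,0],[0,-0.027,-0.0205,-0.079,0,0,0],[0,-0.027,-0.0205,-0.079,0,0,0]]'; python3 -m crank '[[0,0,0,0,0,0,0]]'
```

```text
time_s: 7.5
eef_pos: [0.4319, -0.1184, 0.0722]
ee_rot: [3.14, 0.001, 1.576]
wrist_force: [-1.9, 1.1, 6.6]
gripper_width: 0.0441
gripper_force: 49.6
time_s: 7.62
eef_pos: [0.4319, -0.1184, 0.0722]
ee_rot: [3.14, 0.001, 1.576]
wrist_force: [-1.7, 0.2, 8.0]
gripper_width: 0.0444
gripper_force: 49.6
```

```bash
python3 -m crank '[[0,0,0,0.01,0,0,0],[0,0,0,0.03,0,0,0],[0,0,0,0.07,0,0,0],[0,0,0,0.1,0,0,0],[0,0.06,0.02,0.1,0,0,0.3],[0,0.12,0.045,0.1,0,0,0.55],[0,0.1755,0.0648,0.1,0,0,0.55],[0,0.1755,0.0648,0.1,0,0,0.55]]'; python3 -m crank '[[0,0,0,-0.04,0,0,0],[0,0,0,-0.085,0,0,0],[0,0,0,-0.095,0,0,0],[0,0,0,-0.095,0,0,0]]'
```

```text
time_s: 8.62
eef_pos: [0.6101, -0.0498, 0.1716]
ee_rot: [3.138, -0.003, 1.628]
wrist_force: [-1.1, 0.0, -2.2]
gripper_width: 0.0437
gripper_force: 52.6
time_s: 9.12
eef_pos: [0.6063, -0.0536, 0.0765]
ee_rot: [-3.141, -0.0, 1.624]
wrist_force: [0.6, 0.9, -1.6]
gripper_width: 0.044
gripper_force: 52.5
```

```bash
python3 -m crank '[[0,0.001,0,-0.005,0,0,0],[0,0.001,0,-0.009,0,0,0],[0,0.001,0,-0.012,0,0,0],[0,0.001,0,-0.0135,0,0,0],[0,0.001,0,-0.0145,0,0,0],[0,0.001,0,-0.0145,0,0,0]]'
```

```text
time_s: 9.88
eef_pos: [0.6075, -0.0534, 0.0624]
ee_rot: [-3.141, 0.001, 1.624]
wrist_force: [-4.0, -0.8, 9.2]
gripper_width: 0.0441
gripper_force: 53.8
```

Seated. Release and go to the motor switch.

```bash
python3 -m crank '[[0.3,0,0,0,0,0,0],[0.6,0,0,0,0,0,0],[1,0,0,0,0,0,0],[1,0,0,0,0,0,0],[1,0,0,0.03,0,0,0],[1,0,0,0.08,0,0,0],[1,-0.05,0.03,0.09,0,0,-0.3],[1,-0.1,0.065,0.09,0,0,-0.55]]'; python3 -m crank '[[1,-0.075,0.055,-0.003,0,0,0],[1,-0.075,0.055,-0.003,0,0,0],[1,-0.075,0.055,-0.003,0,0,0],[1,-0.075,0.055,-0.003,0,0,0]]'
```

```text
time_s: 10.88
eef_pos: [0.5075, 0.0122, 0.1524]
ee_rot: [3.138, -0.0, 1.574]
wrist_force: [-0.5, 1.3, 0.8]
gripper_width: 0.0852
gripper_force: 0.0
time_s: 11.38
eef_pos: [0.4335, 0.0662, 0.1485]
ee_rot: [3.14, 0.0, 1.576]
wrist_force: [0.4, -0.6, 0.3]
gripper_width: 0.0858
gripper_force: 0.0
```

```bash
python3 -m crank '[[1,-0.001,0,-0.04,0,0,0],[1,-0.001,0,-0.076,0,0,0],[1,-0.001,0,-0.076,0,0,0],[0,-0.001,0,-0.076,0,0,0],[0,-0.001,0,-0.076,0,0,0],[0,-0.001,0,-0.076,0,0,0],[0,-0.001,0,-0.076,0,0,0],[0,-0.001,0,-0.076,0,0,0]]'; python3 -m crank '[[0,0,0,0,0,0,0]]'
```

```text
time_s: 12.38
eef_pos: [0.4325, 0.0665, 0.0736]
ee_rot: [3.139, 0.0, 1.576]
wrist_force: [-1.4, 0.5, 8.0]
gripper_width: 0.0442
gripper_force: 50.1
time_s: 12.5
eef_pos: [0.4324, 0.0665, 0.0736]
ee_rot: [3.139, 0.0, 1.576]
wrist_force: [-1.2, -0.8, 6.6]
gripper_width: 0.0437
gripper_force: 50.1
```

```bash
python3 -m crank '[[0,0,0,0.01,0,0,0],[0,0,0,0.03,0,0,0],[0,0,0,0.07,0,0,0],[0,0,0,0.105,0,0,0],[0,0.04,-0.04,0.105,0,0,0.3],[0,0.08,-0.08,0.105,0,0,0.55],[0,0.12,-0.12,0.105,0,0,0.55],[0,0.16,-0.16,0.105,0,0,0.55]]'; python3 -m crank '[[0,0.018,-0.018,0,0,0,0],[0,0.018,-0.018,-0.03,0,0,0],[0,0.018,-0.018,-0.08,0,0,0],[0,0.018,-0.018,-0.1,0,0,0],[0,0.018,-0.018,-0.1,0,0,0]]'
```

```text
time_s: 13.5
eef_pos: [0.5924, -0.0949, 0.1781]
ee_rot: [3.141, -0.0, 1.624]
wrist_force: [0.9, 0.7, -1.9]
gripper_width: 0.0437
gripper_force: 52.2
time_s: 14.12
eef_pos: [0.6086, -0.1113, 0.0767]
ee_rot: [-3.139, -0.001, 1.625]
wrist_force: [0.3, 0.8, -1.9]
gripper_width: 0.0438
gripper_force: 52.1
```

```bash
python3 -m crank '[[0,0.0015,0,-0.004,0,0,0],[0,0.0015,0,-0.008,0,0,0],[0,0.0015,0,-0.0105,0,0,0],[0,0.0015,0,-0.012,0,0,0],[0,0.0015,0,-0.013,0,0,0],[0,0.0015,0,-0.013,0,0,0]]'
```

```text
time_s: 14.88
eef_pos: [0.6109, -0.1114, 0.0642]
ee_rot: [-3.141, 0.0, 1.624]
wrist_force: [0.5, -0.0, -2.2]
gripper_width: 0.044
gripper_force: 52.2
```

```bash
python3 -m crank '[[0,0,0,-0.0005,0,0,0],[0,0,0,-0.001,0,0,0],[0,0,0,-0.001,0,0,0]]'
```

```text
time_s: 15.25
eef_pos: [0.6111, -0.1114, 0.0638]
ee_rot: [3.141, 0.0, 1.624]
wrist_force: [-2.6, 0.5, 5.0]
gripper_width: 0.0437
gripper_force: 53.0
```

Contact. Release and go to the 1-pole at (0.432, 0.0055).

```bash
python3 -m crank '[[0.3,0,0,0,0,0,0],[0.6,0,0,0,0,0,0],[1,0,0,0,0,0,0],[1,0,0,0,0,0,0],[1,0,0,0.03,0,0,0],[1,0,0,0.08,0,0,0],[1,-0.05,0.03,0.09,0,0,-0.3],[1,-0.1,0.062,0.09,0,0,-0.55]]'; python3 -m crank '[[1,-0.078,0.055,-0.006,0,0,0],[1,-0.078,0.055,-0.006,0,0,0],[1,-0.078,0.055,-0.006,0,0,0],[1,-0.078,0.055,-0.006,0,0,0]]'; python3 - <<'E'
from h import *
import pickle
c=snap("top","pics/t1.png"); pickle.dump(c,open("t1.pkl","wb"))
cv2.imwrite("pics/t1z.png",cv2.resize(cv2.imread("pics/t1.png")[160:340,200:420],(733,600),interpolation=cv2.INTER_CUBIC))
E
```

```text
time_s: 16.25
eef_pos: [0.511, -0.0487, 0.1544]
ee_rot: [3.138, -0.0, 1.575]
wrist_force: [0.4, 1.3, -0.5]
gripper_width: 0.0854
gripper_force: 0.0
time_s: 16.75
eef_pos: [0.434, 0.0053, 0.1476]
ee_rot: [3.14, 0.0, 1.576]
wrist_force: [0.3, 1.1, 0.1]
gripper_width: 0.0852
gripper_force: 0.0
```

View pics/t1z.png

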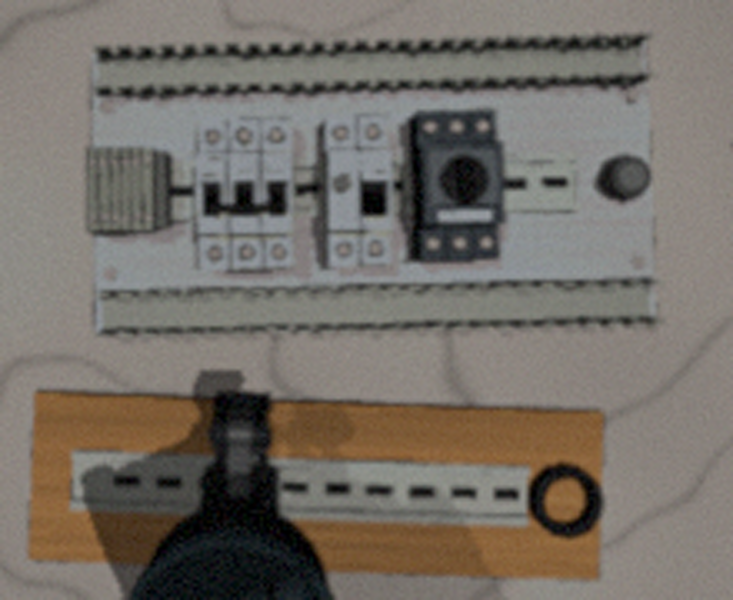

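The 3-pole (243,195), RCD (357,190) and motor switch (462,185) are all straight on the rail, with space left at about (540,185) for the 1-pole. The gripper is now above the 1-pole.

```bash
python3 -m crank '[[1,-0.002,0,-0.04,0,0,0],[1,-0.002,0,-0.076,0,0,0],[1,-0.002,0,-0.076,0,0,0],[0,-0.002,0,-0.076,0,0,0],[0,-0.002,0,-0.076,0,0,0],[0,-0.002,0,-0.076,0,0,0],[0,-0.002,0,-0.076,0,0,0],[0,-0.002,0,-0.076,0,0,0]]'; python3 -m crank '[[0,0,0,0,0,0,0]]'
```

```text
time_s: 17.8
eef_pos: [0.432, 0.0055, 0.0726]
ee_rot: [3.139, 0.001, 1.576]
wrist_force: [-0.7, -0.3, 7.9]
gripper_width: 0.0441
gripper_force: 49.7
time_s: 17.92
eef_pos: [0.432, 0.0055, 0.0726]
ee_rot: [3.139, 0.001, 1.576]
wrist_force: [-1.2, 0.3, 7.9]
gripper_width: 0.044
gripper_force: 49.7
```

Target (0.6124, −0.161), so the shift is (0.180, −0.1665).

```bash
python3 -m crank '[[0,0,0,0.01,0,0,0],[0,0,0,0.03,0,0,0],[0,0,0,0.07,0,0,0],[0,0,0,0.105,0,0,0],[0,0.04,-0.04,0.105,0,0,0.3],[0,0.08,-0.08,0.105,0,0,0.55],[0,0.12,-0.12,0.105,0,0,0.55],[0,0.16,-0.155,0.105,0,0,0.55]]'; python3 -m crank '[[0,0.021,-0.0115,0,0,0,0],[0,0.021,-0.0115,-0.03,0,0,0],[0,0.021,-0.0115,-0.08,0,0,0],[0,0.021,-0.0115,-0.1,0,0,0],[0,0.021,-0.0115,-0.1,0,0,0]]'
```

```text
time_s: 18.92
eef_pos: [0.5919, -0.1514, 0.1772]
ee_rot: [3.141, 0.0, 1.623]
wrist_force: [0.7, 0.9, -1.9]
gripper_width: 0.0436
gripper_force: 51.8
time_s: 19.55
eef_pos: [0.6111, -0.1608, 0.0758]
ee_rot: [-3.139, -0.001, 1.624]
wrist_force: [-0.4, -0.2, -1.3]
gripper_width: 0.0438
gripper_force: 51.6
```

```bash
python3 -m crank '[[0,0.0015,0,-0.004,0,0,0],[0,0.0015,0,-0.008,0,0,0],[0,0.0015,0,-0.0105,0,0,0],[0,0.0015,0,-0.012,0,0,0],[0,0.0015,0,-0.0135,0,0,0],[0,0.0015,0,-0.0135,0,0,0]]'
```

```text
time_s: 20.3
eef_pos: [0.6136, -0.1609, 0.0629]
ee_rot: [3.141, 0.0, 1.624]
wrist_force: [0.5, 0.7, 0.4]
gripper_width: 0.0435
gripper_force: 51.8
```

```bash
python3 -m crank '[[0,-0.001,0,-0.0005,0,0,0],[0,-0.001,0,-0.0008,0,0,0],[0,-0.001,0,-0.0008,0,0,0]]'
```

```text
time_s: 20.68
eef_pos: [0.6134, -0.1609, 0.0628]
ee_rot: [3.14, 0.0, 1.624]
wrist_force: [0.1, -0.5, 5.8]
gripper_width: 0.0438
gripper_force: 52.6
```

Seated. Release, rise and back off to get a clear view.

```bash
python3 -m crank '[[0.3,0,0,0,0,0,0],[0.6,0,0,0,0,0,0],[1,0,0,0,0,0,0],[1,0,0,0,0,0,0],[1,0,0,0.03,0,0,0],[1,0,0,0.08,0,0,0],[1,-0.05,-0.03,0.14,0,0,0],[1,-0.1,-0.05,0.15,0,0,0]]'; python3 -m crank '[[1,-0.1,-0.08,0,0,0,0],[1,-0.1,-0.08,0,0,0,0],[1,-0.1,-0.08,0,0,0,0],[1,-0.1,-0.08,0,0,0,0]]'; python3 - <<'E'
from h import *
import pickle
a=snap("top","pics/t2.png"); b=snap("side","pics/s4.png")
A=cv2.imread("pics/t2.png"); B=cv2.imread("pics/s4.png")
# predicted seated outlines: shoulder corners and nose top corners
o=np.array([.608,-.067,.0125]); Rz=R.from_euler('z',.047).as_matrix()
k=3
A=cv2.resize(A[160:265,215:415],None,fx=4,fy=4,interpolation=cv2.INTER_CUBIC); B=cv2.resize(B[110:260,200:360],None,fx=1,fy=1)
B0=cv2.resize(cv2.imread("pics/s4.png")[110:270,190:370],None,fx=3.7,fy=3.7,interpolation=cv2.INTER_CUBIC)
for y,w in((.0762,54),(.0134,36),(-.0449,45),(-.0942,18)):
    for L,z in((.0425,.045),(.0225,.068)):
        P=[o+Rz@np.array([sx*L,y+sy*w/2000,z]) for sx,sy in((1,1),(1,-1),(-1,-1),(-1,1))]
        cv2.polylines(A,[((proj(a,P)-[215,160]+.5)*4).astype(np.int32)],True,(0,0,255),1)
        cv2.polylines(B0,[((proj(b,P)-[190,110]+.5)*3.7).astype(np.int32)],True,(0,0,255),1)
cv2.imwrite("pics/t2z.png",A); cv2.imwrite("pics/s4z.png",B0)
E
```

```text
time_s: 21.68
eef_pos: [0.5226, -0.2072, 0.2108]
ee_rot: [3.137, 0.001, 1.626]
wrist_force: [-0.7, -1.7, 0.3]
gripper_width: 0.0857
gripper_force: 0.0
time_s: 22.18
eef_pos: [0.4217, -0.2868, 0.2085]
ee_rot: [3.141, -0.0, 1.624]
wrist_force: [-0.1, 0.2, 0.4]
gripper_width: 0.0853
gripper_force: 0.0
```

View pics/t2z.png

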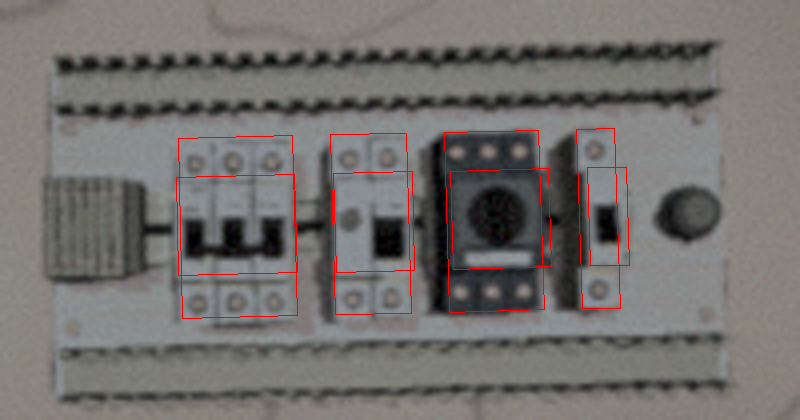

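View pics/s4z.png

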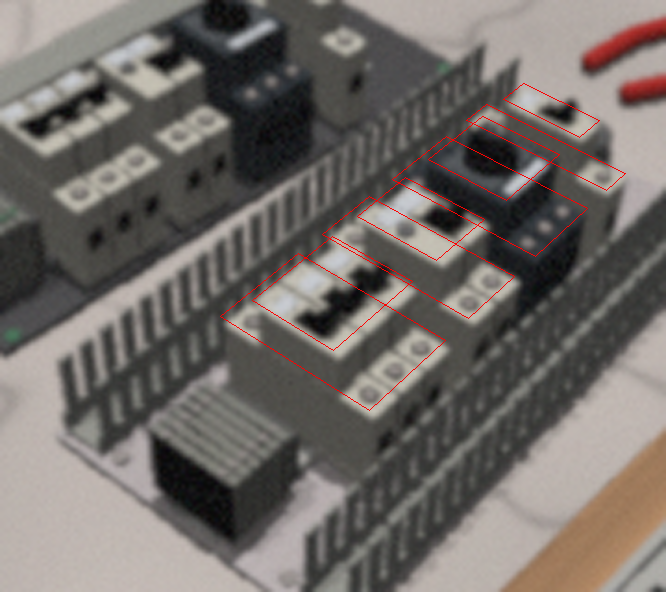

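In both views the predicted seated outlines match all four devices, which stand in the order 3-pole, RCD, motor switch, 1-pole, upright and released. Handing in.

```bash
python3 -c "
from bench import *
print(hand_in())"
```

```text
the job is handed in; nothing more can be done
None
```

All four devices are on the new rail in the sample's order (3-pole, RCD, motor switch, 1-pole from left to right), looking flat and straight in the final camera views; I let go of them and handed in at about 22 s, and no verdict came back.

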